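Release a rubber buffer from the ratchet clamp

TASK

Lift the red-tabbed pawl off the ratchet wheel and keep it up until the clamp's jaw has backed all the way off, then let the pawl back down. Take the freed rubber buffer (yellow band) out and set it down upright in the empty half of the red tray; do not pull it out while it is still clamped, do not drop it, and leave everything else where it is, above all the already tested buffer (green band) in the tray.

Things in the scene. Friction and masses are not known exactly. Their poses are not given: they have to be found in the camera images.
- clamp: Blue bench ratchet clamp, bolted down; base plate 130 mm (x) by 310 mm (y), 15 mm thick. Origin: on the table, x = 0 on its centre line; z up. The buffer stands on the plate at y = -78 mm, between the fixed dark jaw (face y = -100, 32 mm wide in x, top z = 65) and the sliding jaw's rubber pad (face y = -56, 32 mm wide, top z = 63), which opens along +y.
- pawl_pivot (a point): Pivot of the pawl (axis along clamp x), at x = 0, y = 40, z = 125 mm in the clamp's frame, between two posts that end at z = 135 (within x = +-18, y = 30 to 50). The pawl lies along +y from it, over the ratchet wheel: 84 mm across, 12 mm thick, axis along x, centre y = 100, z = 75; its cheeks and shaft (x = -50 to 30 mm) end at z = 95. Axes as the clamp's.
- jaw (a joint): Travel of the sliding jaw in m: 0 clamped, 0.0309 fully open at its stop. A built-in spring (about 9 N) opens it slowly (some 20 mm/s, about 2 s for the whole way) while the pawl is held off the wheel; if the pawl drops early the wheel catches on the next tooth (every 8 mm of travel).
- pawl (a joint): Angle of the pawl in rad: 0 down in the teeth, grows as the tab is lifted, stop at 0.7. The nose clears the teeth above about 0.2. A light spring pushes it down (about 2 to 4 N at the tab).
- pawl_tab (a point): Centre of the red upright tab on the pawl's free end: 12 mm thick (clamp x), 26 mm long (clamp y), 42 mm high, above the 12 mm wide pawl bar. Down, it is at x = 0, y = 135, z = 152 mm in the clamp's frame (top z = 173), 95 mm along +y and 27 mm above the pivot. Pinch it across its thickness from above and swing it up about the pivot.
- buffer_center (a point): Centre (half-way up) of the clamped buffer: upright rubber cylinder with steel end discs and a yellow band, 44 mm diameter, 90 mm tall, about 0.25 kg, firm. Its upper 25 mm stand above the jaws; the 32 mm wide jaws leave its sides along the clamp's x free.
- tray_free (a point): Middle of the empty half of the red tray, on the inner floor (4 mm above the table). The tray is fixed, 160 mm (x) by 200 mm (y), walls 4 mm thick, 35 mm high; this point is 47 mm from its centre along its -y axis. Its axes are the tray's.
- tested_center (a point): Centre of the tested buffer with a green band, same size, standing loose in the other half of the tray. Leave it.
- spring_bin: Fixed blue plastic bin, 150 by 190 by 60 mm, with steel and green coil springs up to 75 mm high. Not used. Origin under its centre.
- weight_big: Brass knob weight, 60 mm diameter, 78 mm tall; origin under its centre. Leave it.
- weight_small: Brass knob weight, 44 mm diameter, 68 mm tall; origin under its centre. Leave it.
- wrench: Steel wrench lying flat, 180 mm long; origin under its middle. Leave it.
- tape: Paper tape roll lying flat, 90 mm across, 22 mm high. Leave it.
- tin: Closed red tin, 103 by 83 by 59 mm. Leave it.
Things that resemble listed ones, but are neither listed nor needed, are in the scene too. What is shaped like the part that bears buffer_center but blue is not meant.

How it is judged (in metres and radians):
On the way:
1. the pawl is held off the wheel and the jaw backs all the way off, the buffer still standing in the clamp (value of joint jaw above 0.027 m and value of joint pawl above 0.1 rad and distance of buffer_center from where it was at the start of the episode below 0.02 m), for 0.1 s.
At the end, for the whole second after the job is handed in: The jaw is still backed off (over 26 mm), the pawl is down (below 0.15 rad), and the yellow-banded buffer stands upright (within 0.15 rad) on the floor of the tray's empty half (within 56 mm of its middle along the tray's x, 40 mm along y), at rest and released (value of joint jaw above 0.026 m and value of joint pawl below 0.15 rad and angle between buffer_center's own z axis and vertical below 0.15 rad and z of buffer_center in the frame of tray_free between 0.035 and 0.055 m and x of buffer_center in the frame of tray_free between -0.056 and 0.056 m and y of buffer_center in the frame of tray_free between -0.04 and 0.045 m and linear speed of buffer below 0.02 m/s); the robot touches nothing.
It fails at once if the buffer was pulled about (over 20 mm) while still clamped (value of joint jaw below 0.02 m and distance of buffer_center from where it was at the start of the episode above 0.02 m).
It fails at once if the buffer was dropped (falls freely faster than 0.7 m/s) (linear speed of buffer above 0.7 m/s and contact force between buffer and the fingers below 0.2 N).
It fails at once if the tested buffer was moved over 20 mm or tipped (distance of tested_center from where it was at the start of the episode above 0.02 m or angle between tested_center's own z axis and vertical above 0.3 rad).
It fails at once if a bystander was moved over 30 mm (distance of any of weight_big, weight_small, wrench, tape, tin from where it was at the start of the episode above 0.03 m).
It also fails if it takes over 62 s, if anything falls off the work surface, if the arm or the gripper's body presses on something with over 40 N, if the wrist force passes 120 N, or if a joint passes its speed limit or range.

ROBOT

A 7-joint arm with a two-finger parallel gripper is mounted at the origin on the work surface. World frame = base frame: x ahead of the robot, y to its left, z up, the work surface at z = 0. Lengths are in mm, angles in rad, forces in N, time in s.
With the tool pointing down it reaches from about 400 to 875 mm from the base axis. Payload 19.3 kg.
Tool frame: the origin (TCP) lies at the very end of the fingers, on their centre line; the grasp point (between the pads) lies 19 mm behind it; z points along the fingers, y is the line along which they close (so a half turn about z gives the same grasp; the last joint's range is limited). The gripper opens to 85 mm and grips with 20 to 120 N. Pads are 22 mm wide; open, the fingers measure 114 mm over their backs; the gripper's body (76 mm by 85 mm) begins 54 mm behind the grasp point. The pads swing forward as they close: fully open they stand 13 mm farther back than shut.
Start: joints at [1.094, 0.521, -0.036, 1.599, 0.021, 1.021, -0.113], TCP at [247.267, -573.998, 231.291] pointing down, gripper open.
Joint ranges: [-2.91, 2.91], [-0.3, 2.13], [-1.5, 1.42], [0.17, 2.43], [-1.26, 4.41], [0.16, 1.93], [-2.52, 2.52]. Speed limits (rad/s): [1.89, 1.89, 2.39, 2.39, 3.01, 3.01, 3.01].

INTERFACE

Orientations are given as a unit quaternion [w, x, y, z].
In Python, from workcell import bot gives the robot as it stands.
- The arm moves only by the tool apply_moves, never from a script. Its argument "rows" is a list of rows, each a list of 3 entries, a list of its own where there are three numbers: the shift along the tool's x, y, z as a fraction of full scale, then the turn about the tool's z as a fraction of full scale, then the opening, from -1 (shut) to 1 (fully open), so that 0 is half open. A call has 1 to 20 rows; each row is the pose to reach, as a shift and turn from the pose commanded when the call began, along the tool's axes at that moment; what a row does not reach only later rows make up. Full scale, the value 1, is 0.25 m for a shift and 90 degrees for a turn. A row lasts 1/12 s, in which the tool goes at most 41.7 mm and 7.16 degrees, less where a joint would pass 70% of its speed; a pose out of reach is approached as far as the arm can. A call with a number of a shift or a turn outside -1 to 1 is refused whole. A call with a gripper value outside its range is refused whole. The fingers move at their own pace and stop on an object; "squeeze" is the grip in N (left out, the last holds). Time passes only in rows, so rows that repeat a pose let the fingers close. It gives the time, the measured TCP pose, the force, the opening and the grip force at its end, in the units of the state.
- bot.observe(): the state, without advancing time (a new reading comes with each control period).
- bot.grab_frame(name): name is "scene" or "top"; returns a dict with "image" (384x512x3 uint8, red, green, blue), "fx", "fy", "cx", "cy" (pixels), "extrinsics" (4x4, takes a point from camera to world coordinates). Camera axes: x right, y down, z forward; pixel columns grow to the right and rows downward; lengths in mm; the calibration is good to about 2 mm. A picture is of the moment at which its call begins. There is no depth.
- bot.close_job(): hands the job in; it is judged then, once.
The state is a dict: "time_s": time; "qpos": joint angles; "qd": joint speeds; "tau": joint torques, N m; "ee_pos": TCP position; "tcp_rot": TCP orientation; "wrist_force": force on the tool from outside, world axes, zero at the start; "ft_torque": the same for the moment, N m; "finger_gap": finger opening in mm; "grasp_force": force on a finger pad.
Only numpy, scipy, OpenCV 4.12 (cv2) and the standard library are available. Lean on these libraries where they do the work, as an engineer would, in place of code of your own. Each camera call takes 0.05 s, during which the arm holds its last target. There are 200 camera calls.

## Working session

There is one attempt and no reset: what is moved stays moved. The work goes in short steps, Python scripts to look and compute and a tool call to move; the robot and the scene stay as the last step left them, time stands still between calls to the robot, and variables do not carry over. Pictures are saved under pics/ and viewed, at most 10 in all, crops included, and the job is handed in when it is done.

Besides the shell and the picture viewer there is one more tool, called after "Request:" by a JSON object that holds its "api" and its "payload". apply_moves: Moves the arm, as the interface text tells. Shift numbers are shares of 0.25 m and turn numbers shares of 90 degrees, none past 1 either way. Its arguments: {"type":"object","properties":{"rows":{"type":"array"},"squeeze":{"type":"number"}},"required":["rows"]}

```bash
mkdir -p pics; ls
cat > h.py <<'E'
import numpy as np, cv2
from workcell import bot
def grab(n,f):
    d=bot.grab_frame(n); im=cv2.cvtColor(np.array(d["image"]),cv2.COLOR_RGB2BGR)
    cv2.imwrite("pics/%s.png"%f,im); np.savez("pics/%s.npz"%f,**{k:np.array(d[k]) for k in("fx","fy","cx","cy","extrinsics")}); return im
def ray(f,u,v):
    c=np.load("pics/%s.npz"%f);E=c["extrinsics"]
    d=E[:3,:3]@np.array([(u-c["cx"])/c["fx"],(v-c["cy"])/c["fy"],1]); return E[:3,3],d
def at(f,u,v,z):
    o,d=ray(f,u,v); return o+d*(z-o[2])/d[2]
def proj(f,p):
    c=np.load("pics/%s.npz"%f);q=np.linalg.inv(c["extrinsics"])@np.append(p,1); return np.array([q[0]/q[2]*c["fx"]+c["cx"],q[1]/q[2]*c["fy"]+c["cy"]])
E
python3 - <<'E'
from h import *
a=grab("top","t0");b=grab("scene","s0")
cv2.imwrite("pics/t0b.png",cv2.resize(a,(800,600),interpolation=3));cv2.imwrite("pics/s0b.png",cv2.resize(b,(800,600),interpolation=3))
for f in("t0","s0"):print(np.load(f"pics/{f}.npz")["extrinsics"].round(2))
print(bot.observe())
E
```

```text
pics
[[-1.00000e-02 -9.90000e-01  1.50000e-01  3.90990e+02]
 [-1.00000e+00  0.00000e+00 -2.00000e-02  1.45200e+01]
 [ 2.00000e-02 -1.50000e-01 -9.90000e-01  1.35426e+03]
 [ 0.00000e+00  0.00000e+00  0.00000e+00  1.00000e+00]]
[[ 7.10000e-01  5.30000e-01 -4.70000e-01  1.16963e+03]
 [ 7.10000e-01 -5.30000e-01  4.70000e-01 -5.82510e+02]
 [-0.00000e+00 -6.70000e-01 -7.40000e-01  1.01640e+03]
 [ 0.00000e+00  0.00000e+00  0.00000e+00  1.00000e+00]]
{'time_s': 0.1, 'qpos': array([ 1.09379497,  0.52193428, -0.0363109 ,  1.59992842,  0.02116254,
        1.02107845, -0.11279391]), 'qd': array([ 0.00203542,  0.00031006,  0.00015215, -0.00205185,  0.00131013,
       -0.00062388, -0.00029879]), 'tau': array([ 5.60983448e-03, -9.28502655e+01,  1.98487334e+00, -3.70533764e+01,
        1.81684265e-02,  5.38019434e-03,  3.59410694e-05]), 'ee_pos': array([ 247.15487289, -573.74603783,  230.80408104]), 'tcp_rot': array([-4.67949769e-04,  9.79389149e-01,  2.01981834e-01, -1.18147662e-04]), 'wrist_force': array([ 0.38884962,  0.72880582, -0.13871342]), 'ft_torque': array([-0.00728767, -0.00051247, -0.06030199]), 'grasp_force': 0.0, 'finger_gap': 85.16094272173038}
```

View pics/t0b.png

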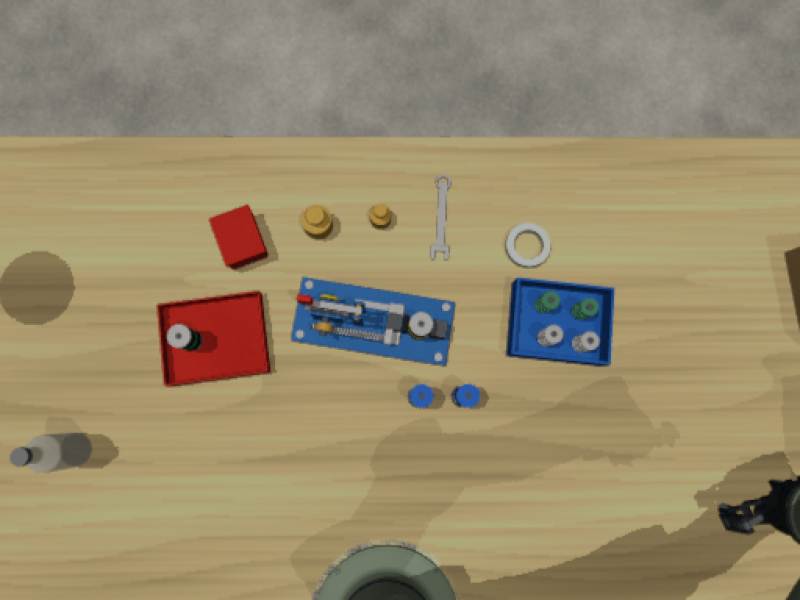

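View pics/s0b.png

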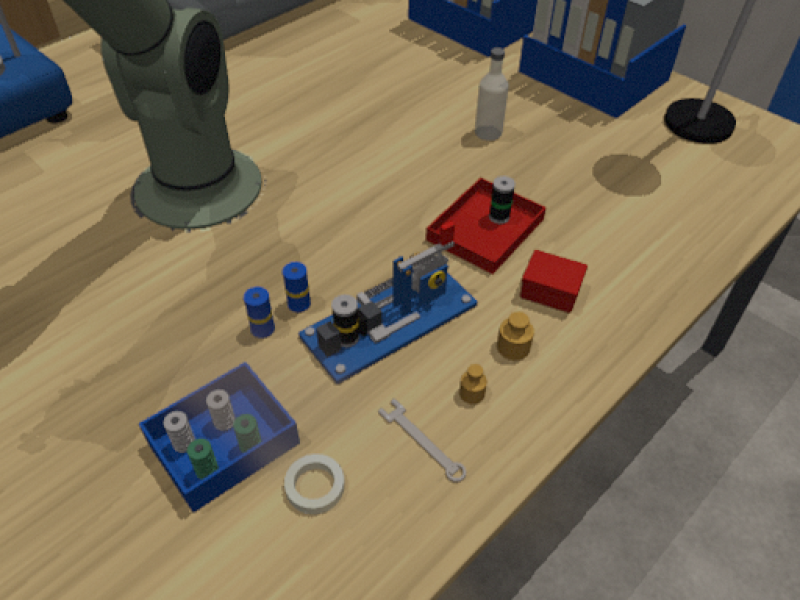

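The top view shows the clamp at about (373,322), with its tab end on the left at (305,298). The yellow-band buffer is at (421,324). Two blue look-alikes stand at (421,396) and (467,396) and are not meant, since the target sits in the clamp with a dark body. The tray is at (214,338), with the green-band buffer at (180,337). I'll enlarge both areas to confirm.

Run:
```python
import cv2,numpy as np
a=cv2.imread("pics/t0.png");b=cv2.imread("pics/s0.png")
cv2.imwrite("pics/t0c.png",cv2.resize(a[165:255,95:300],None,fx=3.9,fy=3.9,interpolation=2))
cv2.imwrite("pics/s0c.png",cv2.resize(b[105:245,180:360],None,fx=4.2,fy=4.2,interpolation=2))
```

```text
(no output)
```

View pics/t0c.png

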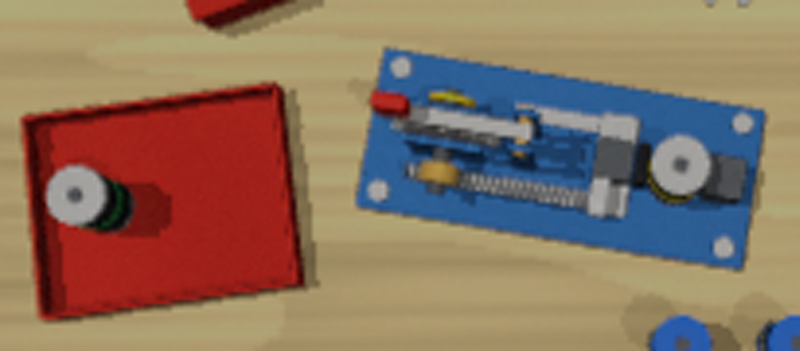

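View pics/s0c.png

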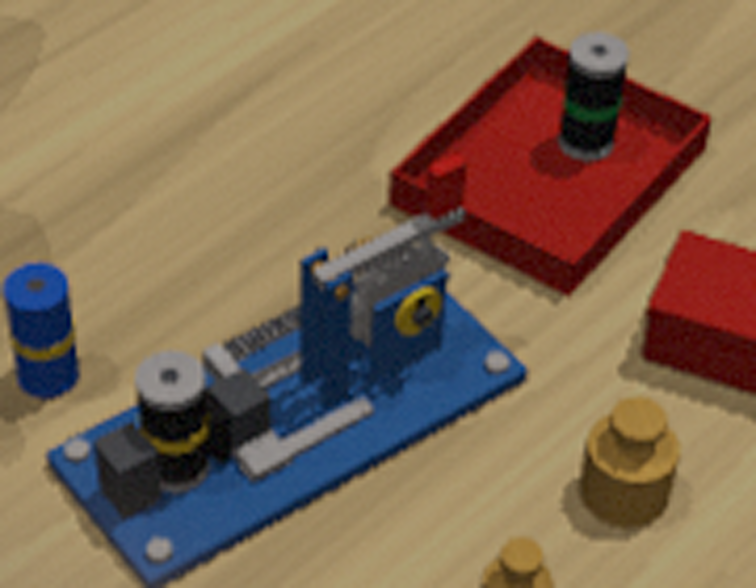

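The crops confirm the parts. In the top crop the yellow-band dark buffer between the jaws is at (681,165), and the blue ones are decoys. The red tab is at (390,103), and the green-band buffer stands in the left half of the tray, so the free half is the right one. Next I'll fit the frames.

```bash
cat >> h.py <<'E'
from scipy.optimize import least_squares
def fit(pts,x0):
    # pts: (frame,u,v,local xyz)
    def w(p,l): c,s=np.cos(p[2]),np.sin(p[2]); return np.array([p[0]+c*l[0]-s*l[1],p[1]+s*l[0]+c*l[1],l[2]])
    r=least_squares(lambda p:np.concatenate([proj(f,w(p,l))-[u,v] for f,u,v,l in pts]),x0,x_scale=[10,10,.1]); return r.x,r.fun.reshape(-1,2),w
E
python3 - <<'E'
from h import *
T=lambda x,y:("t0",95+(x+.5)/3.9-.5,165+(y+.5)/3.9-.5)
S=lambda x,y:("s0",180+(x+.5)/4.2-.5,105+(y+.5)/4.2-.5)
P=[(*T(386,48),(65,155,15)),(*T(765,110),(65,-155,15)),(*T(742,268),(-65,-155,15)),(*T(357,207),(-65,155,15)),
 (*T(681,165),(0,-78,105)),(*S(170,376),(0,-78,105)),(*S(50,455),(-65,-155,15)),(*S(160,584),(65,-155,15)),(*S(525,372),(65,155,15)),(*T(391,100),(0,135,173))]
p,r,w=fit(P,[500,0,-.1]);print("clamp",p.round(3));print(r.round(1).tolist())
for l in[(0,135,152),(0,-78,60),(0,40,125)]:print(l,w(p,l).round(1))
Q=[(*T(24,118),(80,100,35)),(*T(278,85),(80,-100,35)),(*T(303,285),(-80,-100,35)),(*T(43,318),(-80,100,35)),
 (*S(537,38),(-80,100,35)),(*S(708,120),(80,100,35)),(*S(570,265),(80,-100,35)),(*S(391,180),(-80,-100,35))]
q,r,w=fit(Q,[500,300,.1]);print("tray",q.round(3));print(r.round(1).tolist());print(w(q,(0,-47,4)).round(1))
print("tested",at("t0",*T(76,195)[1:],94),at("s0",*S(598,52)[1:],94))
from scipy.spatial.transform import Rotation as R
s=bot.observe()["tcp_rot"];print(R.from_quat(s,scalar_first=True).as_matrix().round(3))
E
```

```text
clamp [ 5.63469e+02  1.80270e+01 -1.59000e-01]
[[0.8, -0.1], [2.0, -0.8], [2.1, 0.1], [0.9, 0.2], [-2.3, -1.9], [3.5, -1.0], [-2.8, -0.3], [-3.3, 0.2], [0.2, -1.2], [-3.6, -0.3]]
(0, 135, 152) [584.9 151.3 152. ]
(0, -78, 60) [551.1 -59.   60. ]
(0, 40, 125) [569.8  57.5 125. ]
tray [5.29990e+02 3.30811e+02 1.33000e-01]
[[0.2, -0.9], [0.9, -1.2], [0.3, -0.4], [0.1, 0.4], [-0.8, -0.9], [0.9, -1.1], [0.4, -0.1], [-1.0, -2.2]]
[536.2 284.2   4. ]
tested [526.64495453 381.22547602  94.        ] [528.28608993 376.93384633  94.        ]
[[ 0.918  0.396 -0.   ]
 [ 0.396 -0.918  0.001]
 [-0.    -0.001 -1.   ]]
```

Residuals suggest the plate isn't centred in y on the origin (only x is stated as centred), so I'll fit that offset too.

```bash
cat > fitc.py <<'E'
from h import *
T=lambda x,y:("t0",95+(x+.5)/3.9-.5,165+(y+.5)/3.9-.5)
S=lambda x,y:("s0",180+(x+.5)/4.2-.5,105+(y+.5)/4.2-.5)
def go(a):
    P=[(*T(386,48),(65,155+a,15)),(*T(765,110),(65,-155+a,15)),(*T(742,268),(-65,-155+a,15)),(*T(357,207),(-65,155+a,15)),
     (*T(681,165),(0,-78,105)),(*S(170,376),(0,-78,105)),(*S(50,455),(-65,-155+a,15)),(*S(160,584),(65,-155+a,15)),(*S(525,372),(65,155+a,15)),(*T(391,97),(0,135,173))]
    return fit(P,[500,0,-.1])
E
python3 - <<'E'
from fitc import *
from scipy.optimize import minimize_scalar
m=minimize_scalar(lambda a:(go(a)[1]**2).sum(),bounds=(-40,40),method="bounded");print(m.x,m.fun)
p,r,w=go(m.x);print(p.round(3));print(r.round(1).tolist())
for l in[(0,135,152),(0,-78,60),(0,40,125)]:print(l,w(p,l).round(1))
E
```

```text
13.537518911869695 19.186526893614715
[ 5.62257e+02  9.10900e+00 -1.62000e-01]
[[-0.6, -0.6], [0.6, -1.0], [0.6, -0.1], [-0.6, -0.2], [0.8, -1.4], [0.7, 0.5], [-1.3, -1.1], [-2.0, -0.6], [1.6, -1.7], [-0.3, 0.7]]
(0, 135, 152) [584.  142.3 152. ]
(0, -78, 60) [549.7 -67.9  60. ]
(0, 40, 125) [568.7  48.6 125. ]
```

Request:
{"api": "apply_moves", "payload": {"rows": [[[1.0,-0.884,0],-0.638,0],[[1.0,-0.884,0],-0.638,0],[[1.0,-0.884,0],-0.638,0],[[1.0,-0.884,0],-0.638,0],[[1.0,-0.884,0],-0.638,0],[[1.0,-0.884,0],-0.638,0],[[1.0,-0.884,0],-0.638,0],[[1.0,-0.884,0],-0.638,0],[[1.0,-0.884,0],-0.638,0],[[1.0,-0.884,0],-0.638,0],[[1.0,-0.884,0],-0.638,0],[[1.0,-0.884,0],-0.638,0]], "squeeze": 25}}

```text
time_s: 1.1
ee_pos: [388.9, -273.0, 231.1]
tcp_rot: [-0.0, 0.763, 0.647, -0.0]
wrist_force: [0.1, 0.0, 0.1]
finger_gap: 42.6
grasp_force: 0.0
```

```bash
cat >> h.py <<'E'
from scipy.spatial.transform import Rotation as Ro
def want(p):
    s=bot.observe();M=Ro.from_quat(s["tcp_rot"],scalar_first=True).as_matrix()
    print("t",s["time_s"],"pos",s["ee_pos"].round(1),"yhead",np.degrees(np.arctan2(M[1,1],M[0,1])).round(2),"gap",s["finger_gap"].round(1),"F",s["wrist_force"].round(1),"g",s["grasp_force"],"q",s["qpos"].round(2))
    print("shift frac",(M.T@(np.array(p)-s["ee_pos"])/250).round(3))
E
python3 -c "
from h import *
want((584,142,230))"
```

```text
Traceback (most recent call last):
  File "h.py", line 21, in want
    print("t",s["time_s"],"pos",s["ee_pos"].round(1),"yhead",np.degrees(np.arctan2(M[1,1],M[0,1])).round(2),"gap",s["finger_gap"].round(1),"F",s["wrist_force"].round(1),"g",s["grasp_force"],"q",s["qpos"].round(2))
                                                                                                                  ^^^^^^^^^^^^^^^^^^^^^
AttributeError: 'float' object has no attribute 'round'
```

```bash
sed -i 's/s\["finger_gap"\].round(1)/s["finger_gap"]/' h.py
```

Request:
{"api": "apply_moves", "payload": {"rows": [[[0.88,0.25,0],0,0],[[0.88,0.25,0],0,0],[[0.88,0.25,0],0,0],[[0.88,0.25,0],0,0],[[0.88,0.25,0],0,0],[[0.88,0.25,0],0,0],[[0.88,0.25,0],0,0]]}}

```text
time_s: 1.68
ee_pos: [488.2, -61.4, 231.2]
tcp_rot: [-0.0, 0.761, 0.649, 0.001]
wrist_force: [-0.6, 0.7, -1.0]
finger_gap: 42.8
grasp_force: 0.0
```

Request:
{"api": "apply_moves", "payload": {"rows": [[[0.88,0.25,0],0,0],[[0.88,0.25,0],0,0],[[0.88,0.25,0],0,0],[[0.88,0.25,0],0,0],[[0.88,0.25,0],0,0],[[0.88,0.25,0],0,0],[[0.88,0.25,0],0,0],[[0.88,0.25,0],0,0],[[0.88,0.25,0],0,0]]}}

```text
time_s: 2.43
ee_pos: [583.8, 140.1, 230.9]
tcp_rot: [0.0, 0.763, 0.647, -0.001]
wrist_force: [0.3, -1.2, 0.1]
finger_gap: 42.7
grasp_force: 0.0
```

```bash
python3 -c "
from h import *
want((584,142,141))
a=grab('scene','s1');b=grab('top','t1')
print(proj('s1',(584,142,173)),proj('s1',(584,142,231)))
x=cv2.resize(a[60:190,220:390],None,fx=3.4,fy=3.4,interpolation=2)
cv2.imwrite('pics/s1c.png',x)"
```

```text
t 2.4333 pos [583.8 140.1 230.9] yhead -9.4 gap 42.728544355053856 F [ 0.3 -1.2  0.1] g 0.0 q [-0.    0.52 -0.48  1.65  0.27  1.04 -0.73]
shift frac [ 0.008 -0.     0.359]
[286.04469403 142.97211869] [287.35905799 126.27528385]
```

View pics/s1c.png

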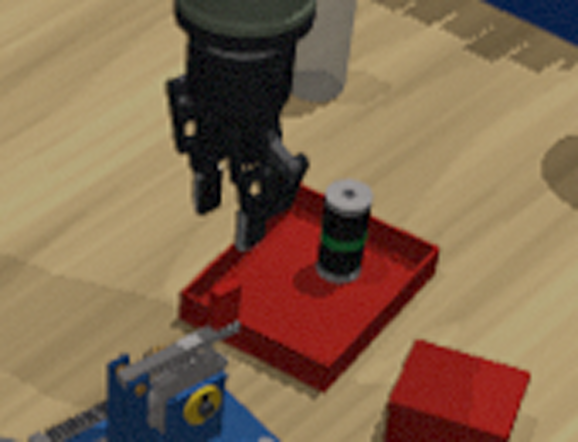

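The finger midpoint and the tab both project where predicted, so I'll descend and pinch.

Request:
{"api": "apply_moves", "payload": {"rows": [[[0.006,0,0.12],0,0],[[0.006,0,0.24],0,0],[[0.006,0,0.32],0,0],[[0.006,0,0.362],0,0],[[0.006,0,0.362],0,0],[[0.006,0,0.362],0,0],[[0.006,0,0.362],0,-1],[[0.006,0,0.362],0,-1],[[0.006,0,0.362],0,-1],[[0.006,0,0.362],0,-1],[[0.006,0,0.362],0,-1],[[0.006,0,0.362],0,-1],[[0.006,0,0.362],0,-1],[[0.006,0,0.362],0,-1]], "squeeze": 30}}

```text
time_s: 3.7
ee_pos: [584.4, 143.6, 141.8]
tcp_rot: [0.0, 0.762, 0.648, 0.001]
wrist_force: [-1.6, 0.1, 8.0]
finger_gap: 11.3
grasp_force: 36.0
```

Request:
{"api": "apply_moves", "payload": {"rows": [[[-0.006,0,-0.019],0,-1],[[-0.013,0,-0.037],0,-1],[[-0.02,0,-0.055],0,-1],[[-0.029,0,-0.073],0,-1],[[-0.039,0,-0.091],0,-1],[[-0.049,0,-0.108],0,-1],[[-0.06,0,-0.124],0,-1],[[-0.072,0,-0.14],0,-1],[[-0.072,0,-0.14],0,-1],[[-0.072,0,-0.14],0,-1],[[-0.072,0,-0.14],0,-1],[[-0.072,0,-0.14],0,-1]]}}

```text
time_s: 4.7
ee_pos: [581.0, 124.6, 175.9]
tcp_rot: [0.0, 0.762, 0.647, -0.001]
wrist_force: [2.9, -5.3, -4.5]
finger_gap: 12.0
grasp_force: 32.0
```

Request:
{"api": "apply_moves", "payload": {"rows": [[[0,0,0],0,-1],[[0,0,0],0,-1],[[0,0,0],0,-1],[[0,0,0],0,-1],[[0,0,0],0,-1],[[0,0,0],0,-1],[[0,0,0],0,-1],[[0,0,0],0,-1],[[0,0,0],0,-1],[[0,0,0],0,-1],[[0,0,0],0,-1],[[0,0,0],0,-1],[[0,0,0],0,-1],[[0,0,0],0,-1],[[0,0,0],0,-1],[[0,0,0],0,-1],[[0,0,0],0,-1],[[0,0,0],0,-1],[[0,0,0],0,-1],[[0,0,0],0,-1]]}}

```text
time_s: 6.37
ee_pos: [581.0, 124.7, 175.9]
tcp_rot: [0.0, 0.762, 0.647, -0.001]
wrist_force: [3.2, -5.3, -4.2]
finger_gap: 11.5
grasp_force: 32.0
```

Request:
{"api": "apply_moves", "payload": {"rows": [[[0,0,0],0,-1],[[0,0,0],0,-1],[[0,0,0],0,-1],[[0,0,0],0,-1],[[0,0,0],0,-1],[[0,0,0],0,-1],[[0,0,0],0,-1],[[0,0,0],0,-1],[[0,0,0],0,-1],[[0,0,0],0,-1],[[0,0,0],0,-1],[[0,0,0],0,-1]]}}

```text
time_s: 7.37
ee_pos: [581.1, 124.7, 175.9]
tcp_rot: [0.0, 0.762, 0.647, -0.001]
wrist_force: [2.9, -6.8, -3.3]
finger_gap: 11.4
grasp_force: 32.0
```

```bash
python3 -c "
from h import *
a=grab('scene','s2')
x=cv2.resize(a[80:245,180:360],None,fx=3.6,fy=3.6,interpolation=2)
cv2.imwrite('pics/s2c.png',x)"
```

```text
(no output)
```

View pics/s2c.png

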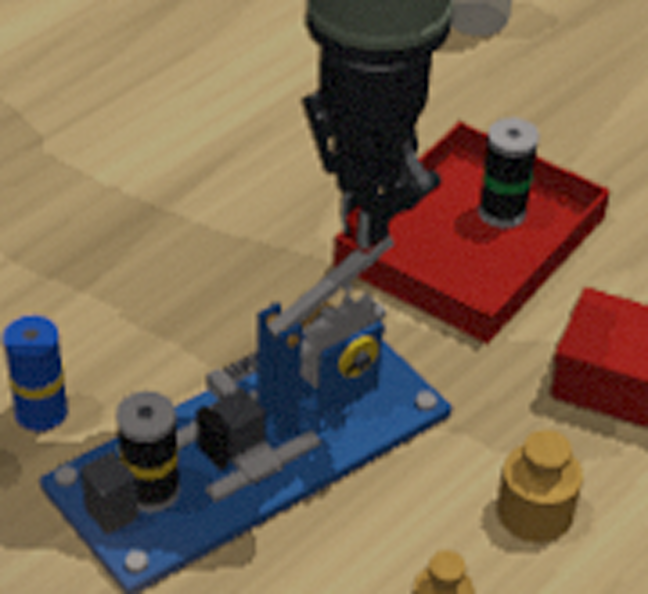

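The pawl is up (bar tilted, nose clear), the jaw has moved well off the buffer and the buffer is still standing. I'll hold longer and check by image difference that the jaw has stopped.

Request:
{"api": "apply_moves", "payload": {"rows": [[[0,0,0],0,-1],[[0,0,0],0,-1],[[0,0,0],0,-1],[[0,0,0],0,-1],[[0,0,0],0,-1],[[0,0,0],0,-1],[[0,0,0],0,-1],[[0,0,0],0,-1],[[0,0,0],0,-1],[[0,0,0],0,-1],[[0,0,0],0,-1],[[0,0,0],0,-1],[[0,0,0],0,-1],[[0,0,0],0,-1]]}}

```text
time_s: 8.58
ee_pos: [581.0, 124.7, 175.8]
tcp_rot: [0.0, 0.762, 0.647, -0.001]
wrist_force: [2.4, -5.8, -4.3]
finger_gap: 11.4
grasp_force: 32.0
```

```bash
python3 -c "
from fitc import *
a=cv2.imread('pics/s2.png');b=grab('scene','s3')
d=cv2.absdiff(a,b)[170:225,195:275].max(2);print(d.max(),d.mean())
p,r,w=go(13.5)
for y in(-25.1,-33,-56):print(y,[((proj('s3',w(p,(x,y,63)))-[180,80])*3.6).round() for x in(-16,16)])"
```

```text
23 3.595681818181818
-25.1 [array([196., 406.]), array([220., 432.])]
-33 [array([187., 410.]), array([211., 436.])]
-56 [array([162., 424.]), array([186., 450.])]
```

The pad corner at (200,405) matches the full travel (196,406), and the image is static. The jaw is fully open, so I'll lower the pawl and release it.

Request:
{"api": "apply_moves", "payload": {"rows": [[[0.012,0,0.016],0,-1],[[0.023,0,0.032],0,-1],[[0.033,0,0.049],0,-1],[[0.043,0,0.067],0,-1],[[0.052,0,0.085],0,-1],[[0.059,0,0.103],0,-1],[[0.066,0,0.121],0,-1],[[0.072,0,0.138],0,-1],[[0.072,0,0.138],0,-1],[[0.072,0,0.138],0,-1],[[0.072,0,0.138],0,0],[[0.072,0,0.138],0,0],[[0.072,0,0.138],0,0],[[0.072,0,0.138],0,0],[[0.072,0,0.138],0,0],[[0.072,0,0.138],0,0]]}}

```text
time_s: 9.97
ee_pos: [583.8, 143.5, 141.1]
tcp_rot: [-0.0, 0.762, 0.648, -0.0]
wrist_force: [-0.6, 0.2, -0.1]
finger_gap: 42.7
grasp_force: 0.0
```

Request:
{"api": "apply_moves", "payload": {"rows": [[[0,0,-0.1],0,0],[[0,0,-0.24],0,0],[[0,0,-0.36],0,0.2],[[0,0,-0.36],0,0.5],[[0,0,-0.36],0,0.9],[[0,0,-0.36],0,0.9]]}}

```text
time_s: 10.47
ee_pos: [583.8, 143.2, 231.0]
tcp_rot: [0.0, 0.762, 0.648, -0.0]
wrist_force: [-0.1, -0.1, 0.3]
finger_gap: 81.2
grasp_force: 0.0
```

```bash
python3 -c "
from h import *
want((549.7,-67.9,230))
a=grab('top','t2');b=grab('scene','s4')
x=cv2.resize(b[105:245,180:360],None,fx=4.2,fy=4.2,interpolation=2)
cv2.imwrite('pics/s4c.png',x)"
```

```text
t 10.4667 pos [583.8 143.2 231. ] yhead -9.28 gap 81.2059746223978 F [-0.1 -0.1  0.3] g 0.0 q [-0.    0.52 -0.49  1.65  0.27  1.04 -0.74]
shift frac [-0.855  0.002  0.004]
```

View pics/s4c.png

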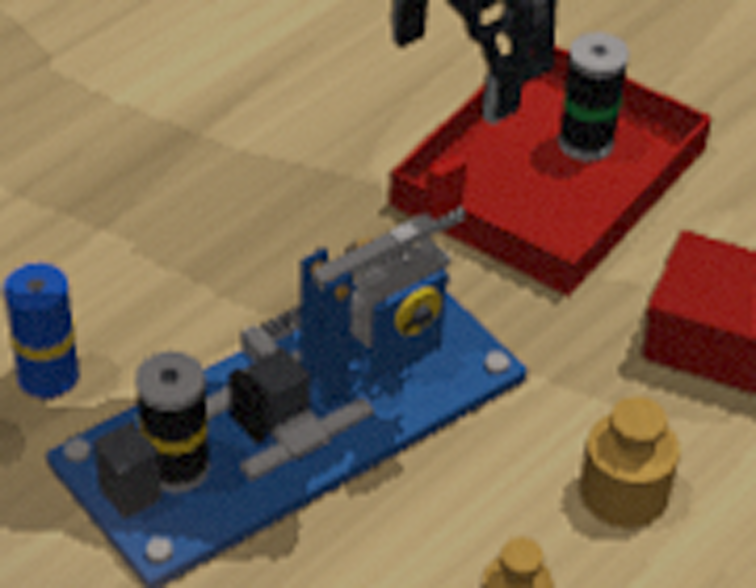

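The pawl is down, the jaw is open and the buffer has not moved (top at crop (170,376)). I'll refine the buffer's axis by triangulation.

```bash
python3 -c "
from fitc import *
f,u,v=T(681,165);print(at(f,u,v,105).round(1))
f,u,v=S(170,376);print(at(f,u,v,105).round(1))
want((548.5,-68,230))"
```

```text
[545.5 -65.6 105. ]
[547.2 -68.  105. ]
t 10.5667 pos [583.5 143.3 230.3] yhead -9.27 gap 81.36657326742352 F [-0.3  0.6  0.3] g 0.0 q [-0.    0.52 -0.49  1.65  0.27  1.04 -0.74]
shift frac [-0.857 -0.002  0.002]
```

Request:
{"api": "apply_moves", "payload": {"rows": [[[-0.855,-0.008,0],0,1],[[-0.855,-0.008,0],0,1],[[-0.855,-0.008,0],0,1],[[-0.855,-0.008,0],0,1],[[-0.855,-0.008,0],0,1],[[-0.855,-0.008,0],0,1],[[-0.855,-0.008,0],0,1],[[-0.855,-0.008,0],0,1],[[-0.855,-0.008,0],0,1]]}}

```text
time_s: 11.32
ee_pos: [547.6, -66.0, 230.9]
tcp_rot: [-0.0, 0.762, 0.648, -0.0]
wrist_force: [0.4, 0.3, -0.2]
finger_gap: 85.5
grasp_force: 0.0
```

Request:
{"api": "apply_moves", "payload": {"rows": [[[0,0,0.1],0,1],[[0,0,0.2],0,1],[[0,0,0.3],0,1],[[0,0,0.4],0,1],[[0,0,0.45],0,1],[[0,0,0.5],0,1],[[0,0,0.55],0,1],[[0,0,0.6],0,1],[[0,0,0.65],0,1],[[0,0,0.69],0,1],[[0,0,0.69],0,1],[[0,0,0.69],0,1]]}}

```text
time_s: 12.32
ee_pos: [547.4, -67.1, 58.5]
tcp_rot: [-0.0, 0.762, 0.648, -0.0]
wrist_force: [-0.1, -0.3, -0.1]
finger_gap: 85.2
grasp_force: 0.0
```

Now I'll close on it, gradually.

Request:
{"api": "apply_moves", "payload": {"rows": [[[0,0,0],0,0.5],[[0,0,0],0,0.3],[[0,0,0],0,0.2],[[0,0,0],0,0.1],[[0,0,0],0,0.05],[[0,0,0],0,0],[[0,0,0],0,-0.1],[[0,0,0],0,-0.3],[[0,0,0],0,-0.3],[[0,0,0],0,-0.3],[[0,0,0],0,-0.3],[[0,0,0],0,-0.3]], "squeeze": 40}}

```text
time_s: 13.32
ee_pos: [547.5, -67.2, 59.2]
tcp_rot: [0.0, 0.762, 0.648, -0.0]
wrist_force: [-2.7, 0.4, 7.3]
finger_gap: 43.2
grasp_force: 39.5
```

Request:
{"api": "apply_moves", "payload": {"rows": [[[0,0,-0.02],0,-0.3],[[0,0,-0.05],0,-0.3],[[0,0,-0.1],0,-0.3],[[0,0,-0.16],0,-0.3],[[0,0,-0.24],0,-0.3],[[0,0,-0.32],0,-0.3],[[0,0,-0.4],0,-0.3],[[0,0,-0.48],0,-0.3],[[0,0,-0.56],0,-0.3],[[0,0,-0.64],0,-0.3],[[0,0,-0.7],0,-0.3],[[0,0,-0.74],0,-0.3],[[0,0,-0.75],0,-0.3],[[0,0,-0.75],0,-0.3]]}}

```text
time_s: 14.48
ee_pos: [547.6, -67.2, 247.0]
tcp_rot: [0.0, 0.762, 0.648, 0.0]
wrist_force: [-0.7, -0.2, -2.5]
finger_gap: 43.2
grasp_force: 40.9
```

```bash
python3 -c "
from h import *
want((536.2,284.2,245))
b=grab('scene','s5')
cv2.imwrite('pics/s5c.png',cv2.resize(b[60:250,150:350],None,fx=3,fy=3,interpolation=2))"
```

```text
t 14.4833 pos [547.6 -67.2 247. ] yhead -9.27 gap 43.1933840310143 F [-0.7 -0.2 -2.5] g 40.930927991867065 q [ 0.37  0.42 -0.47  1.76  0.22  1.01 -0.35]
shift frac [ 1.38  -0.272  0.008]
```

View pics/s5c.png

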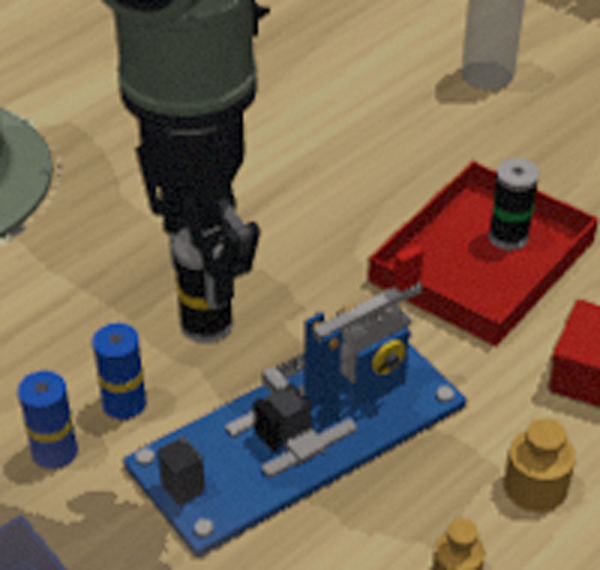

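The yellow-band buffer hangs upright and clear. Next I'll carry it to the tray.

Request:
{"api": "apply_moves", "payload": {"rows": [[[0.08,-0.016,0],0,-0.3],[[0.2,-0.04,0],0,-0.3],[[0.32,-0.064,0],0,-0.3],[[0.44,-0.088,0],0,-0.3],[[0.56,-0.112,0],0,-0.3],[[0.69,-0.136,0],0,-0.3]]}}

```text
time_s: 15.03
ee_pos: [541.0, 109.4, 245.2]
tcp_rot: [-0.0, 0.762, 0.647, -0.001]
wrist_force: [1.1, 0.3, -2.2]
finger_gap: 43.0
grasp_force: 40.9
```

Request:
{"api": "apply_moves", "payload": {"rows": [[[0.13,-0.026,0],-0.06,-0.3],[[0.26,-0.052,0],-0.12,-0.3],[[0.39,-0.078,0],-0.18,-0.3],[[0.5,-0.1,0],-0.188,-0.3],[[0.6,-0.12,0],-0.188,-0.3],[[0.67,-0.132,0],-0.188,-0.3],[[0.69,-0.136,0],-0.188,-0.3],[[0.69,-0.136,0],-0.188,-0.3],[[0.69,-0.136,0],-0.188,-0.3],[[0.69,-0.136,0],-0.188,-0.3]]}}

```text
time_s: 15.87
ee_pos: [536.2, 282.8, 245.8]
tcp_rot: [0.0, 0.659, 0.752, -0.001]
wrist_force: [0.3, -0.3, -1.6]
finger_gap: 43.3
grasp_force: 40.9
```

```bash
python3 -c "
from h import *
want((536.2,284.2,49))"
```

```text
t 15.8667 pos [536.2 282.8 245.8] yhead 7.57 gap 43.26987737312903 F [ 0.3 -0.3 -1.6] g 40.93846678733826 q [-0.18  0.53 -0.59  1.61  0.33  1.1  -0.73]
shift frac [0.006 0.001 0.787]
```

Request:
{"api": "apply_moves", "payload": {"rows": [[[0,0,0.1],0,-0.3],[[0,0,0.2],0,-0.3],[[0,0,0.3],0,-0.3],[[0,0,0.4],0,-0.3],[[0,0,0.5],0,-0.3],[[0,0,0.6],0,-0.3],[[0,0,0.66],0,-0.3],[[0,0,0.7],0,-0.3],[[0,0,0.73],0,-0.3],[[0,0,0.75],0,-0.3],[[0,0,0.765],0,-0.3],[[0,0,0.775],0,-0.3],[[0,0,0.78],0,-0.3],[[0,0,0.783],0,-0.3],[[0,0,0.786],0,-0.3],[[0,0,0.786],0,-0.3]]}}

```text
time_s: 17.2
ee_pos: [536.1, 284.3, 50.0]
tcp_rot: [0.0, 0.658, 0.753, 0.0]
wrist_force: [0.2, -0.7, -2.2]
finger_gap: 43.4
grasp_force: 41.1
```

Request:
{"api": "apply_moves", "payload": {"rows": [[[0,0,0.003],0,-0.3],[[0,0,0.005],0,-0.3],[[0,0,0.007],0,-0.3],[[0,0,0.007],0,-0.3]]}}

```text
time_s: 17.53
ee_pos: [536.1, 284.3, 48.2]
tcp_rot: [0.0, 0.658, 0.753, 0.0]
wrist_force: [0.0, -0.7, 1.2]
finger_gap: 43.5
grasp_force: 41.4
```

The wrist force changed sign, which means contact. I'll release gently.

Request:
{"api": "apply_moves", "payload": {"rows": [[[0,0,0.001],0,-0.3],[[0,0,0.001],0,0.06],[[0,0,0.001],0,0.1],[[0,0,0.001],0,0.15],[[0,0,0.001],0,0.3],[[0,0,0.001],0,0.5],[[0,0,0],0,0.8],[[0,0,0],0,1],[[0,0,0],0,1],[[0,0,0],0,1],[[0,0,0],0,1]], "squeeze": 20}}

```text
time_s: 18.45
ee_pos: [536.1, 284.3, 48.1]
tcp_rot: [0.0, 0.658, 0.753, 0.0]
wrist_force: [-0.0, -0.1, -0.1]
finger_gap: 85.3
grasp_force: 0.0
```

Request:
{"api": "apply_moves", "payload": {"rows": [[[0,0,-0.05],0,1],[[0,0,-0.1],0,1],[[0,0,-0.2],0,1],[[0,0,-0.3],0,1],[[0,0,-0.45],0,1],[[0,0,-0.6],0,1],[[0,0,-0.75],0,1],[[0,0,-0.75],0,1]]}}

```text
time_s: 19.12
ee_pos: [537.9, 286.1, 244.2]
tcp_rot: [0.002, 0.658, 0.753, 0.005]
wrist_force: [0.8, 0.5, 0.9]
finger_gap: 85.6
grasp_force: 0.0
```

Request:
{"api": "apply_moves", "payload": {"rows": [[[-0.4,0,0],0,1],[[-0.6,0,0],0,1],[[-0.8,0,0],0,1],[[-0.8,0,0],0,1],[[-0.8,0,0],0,1],[[-0.8,0,0],0,1],[[-0.8,0,0],0,1],[[-0.8,0,0],0,1],[[-0.8,0,0],0,1]]}}

```text
time_s: 19.87
ee_pos: [562.5, 87.4, 236.3]
tcp_rot: [0.0, 0.658, 0.753, 0.0]
wrist_force: [-0.7, 0.3, -0.1]
finger_gap: 85.5
grasp_force: 0.0
```

```bash
python3 -c "
from h import *
want((0,0,0))
b=grab('scene','s6')
cv2.imwrite('pics/s6c.png',cv2.resize(b[90:245,180:380],None,fx=3.5,fy=3.5,interpolation=2))"
```

```text
t 19.8667 pos [562.5  87.4 236.3] yhead 7.74 gap 85.51160363518889 F [-0.7  0.3 -0.1] g 0.0 q [ 0.16  0.48 -0.58  1.72  0.3   1.03 -0.39]
shift frac [-0.044 -2.277  0.943]
```

View pics/s6c.png

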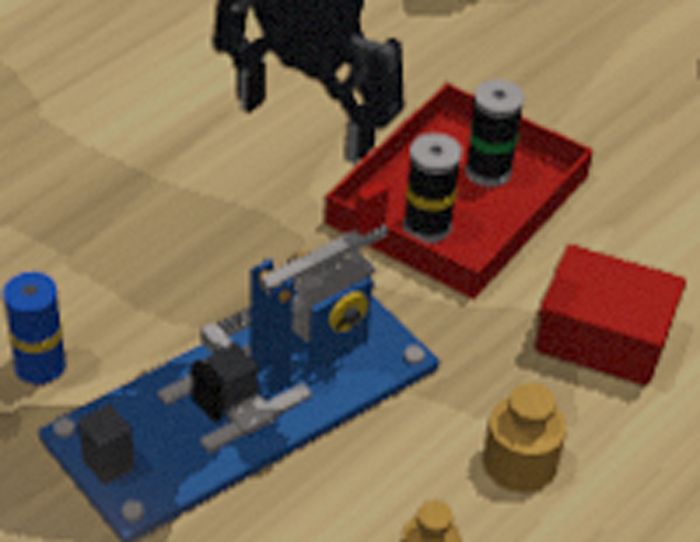

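The yellow-band buffer stands upright in the free half of the tray, top at crop (435,150). The green one is undisturbed, the pawl is down, the jaw is open and the gripper is clear. I'm handing the job in.

```bash
python3 -c "
from h import *
print(bot.close_job())"
```

```text
the job is handed in; nothing more can be done
None
```

The job is handed in: the jaw backed all the way off, the pawl is down again, and the yellow-banded buffer stands upright in the tray's empty half with the green one untouched (about 20 s used; no verdict was returned).

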